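# Set out the lens cleaning kit on the service mat

### The job

Set out the kit for cleaning a lens on the service mat, everything upright and centred in its own ring: the lens barrel (the nearer one) in the ring directly behind the screw jar (on the side away from the strip along the mat's front edge) with the lens cap lying flat and centred on top of it, the loupe in the ring directly behind the film canister, and the dropper bottle in the front ring between the jar and the canister. Leave the jar and the canister where they stand.

Things in the scene. Friction and masses are not known exactly. Their poses are not given: they have to be found in the camera images.
- mat: Grey flat-topped mat fixed on the bench, 160 (x) x 240 (y) x 10 mm; origin at the centre of its underside. x points to the back, away from the robot (turned up to 26 degrees left), y to the left along its length. Narrow aluminium strip along the front edge (-x). Six flat pale rings, 68 mm across: front row x = -38 mm, back row x = +38 mm, each at y = +80, 0, -80 mm.
- jar: Small jar of screws, translucent tan with a wide blue lid, 46 mm diameter, 53 mm tall, loose (about 0.12 kg); origin at the centre of its underside, z up. Stands in one of the two end rings of the mat's front row, the film canister in the other.
- film_can: Film canister, black with a grey push lid, 34 mm diameter, 50 mm tall, loose and light (22 g); origin at the centre of its underside, z up. Stands in the other end ring of the mat's front row.
- lens: Removed lens barrel, black with a bright ring round it and an open front on top, standing upright: 57 mm diameter, 40 mm tall, flat topped, about 0.16 kg; origin at the centre of its underside, z up. Loose on the bench off the mat, within 0.72 m of the robot base; a similar one at the far right back corner of the bench belongs to the room and is fixed.
- cap: Flat round black lens cap lying on the bench, 52 mm diameter, 11 mm thick, 12 g; origin at the centre of its underside, z up. Rests flat on the lens barrel's top; it does not clip on.
- loupe: Black watchmaker's loupe standing on its wide end, 33 mm diameter at the foot narrowing to 26 mm at the top, 26 mm tall, about 40 g; origin at the centre of its underside, z up. Loose on the bench off the mat.
- dropper: Small white dropper bottle with a pale label and black conical dropper cap: body 39 mm diameter and 52 mm tall, cap 24 mm diameter from 52 to 80 mm height, about 55 g; origin at the centre of its underside, z up. Stands loose on the bench off the mat.

How it is judged (in metres and radians):
At the end, for the whole second after the job is handed in: Lens in the back ring behind the jar, loupe in the back ring behind the canister, dropper in the middle front ring, each within 15 mm along each mat axis; cap flat on the lens, centres within 10 mm; jar and canister moved under 15 mm; all upright (0.12 rad) and at rest (angle between each of jar, film_can, lens, cap, loupe, dropper's own z axis and vertical below 0.12 rad and linear speed of each of jar, film_can, lens, cap, loupe, dropper below 0.02 m/s and z of lens in the frame of mat between 0.008 and 0.015 m and z of loupe in the frame of mat between 0.008 and 0.015 m and z of dropper in the frame of mat between 0.008 and 0.015 m and x of dropper in the frame of mat between -0.053 and -0.023 m and y of dropper in the frame of mat between -0.015 and 0.015 m and horizontal distance between cap and lens below 0.01 m and z of cap in the frame of lens between 0.036 and 0.045 m and distance of each of jar, film_can from where it was at the start of the episode below 0.015 m and ((y of jar in the frame of mat above 0 m and x of lens in the frame of mat between 0.023 and 0.053 m and y of lens in the frame of mat between 0.065 and 0.095 m and x of loupe in the frame of mat between 0.023 and 0.053 m and y of loupe in the frame of mat between -0.095 and -0.065 m) or (y of jar in the frame of mat below 0 m and x of lens in the frame of mat between 0.023 and 0.053 m and y of lens in the frame of mat between -0.095 and -0.065 m and x of loupe in the frame of mat between 0.023 and 0.053 m and y of loupe in the frame of mat between 0.065 and 0.095 m))); the robot touches nothing.
It also fails if it takes over 96 s, if anything falls off the work surface, if the arm or the gripper's body presses on something with over 40 N, if the wrist force passes 120 N, or if a joint passes its speed limit or range.

### The arm

A 7-joint arm with a two-finger parallel gripper is mounted at the origin on a cart in front of the work surface, level with it; the furniture and walls round the work are solid. World frame = base frame: x ahead of the robot, y to its left, z up, the work surface at z = 0. Lengths are in mm, angles in rad, forces in N, time in s.
With the tool pointing down it reaches from about 425 to 950 mm from the base axis. Payload 16.7 kg.
Tool frame: the origin (TCP) lies midway between the tips of the shut fingers; the grasp point (between the pads) lies 19 mm behind it; z points along the fingers, y is the line along which they close (so a half turn about z gives the same grasp; the last joint's range is limited). The gripper opens to 94 mm and grips with 3 to 60 N. Pads are 16 mm wide; open, the fingers measure 119 mm over their backs; the gripper's body (75 mm by 177 mm) begins 78 mm behind the grasp point.
Start: joints at [-1.387, 0.426, 0.074, 1.606, -0.034, 1.111, -0.067], TCP at [220.519, 637.923, 205.467] pointing down, gripper open.
Joint ranges: [-2.85, 2.85], [-0.5, 2.14], [-1.23, 1.37], [0.21, 2.46], [-1.02, 4.16], [0.16, 2.05], [-2.73, 2.73]. Speed limits (rad/s): [1.89, 1.89, 2.39, 2.39, 3.01, 3.01, 3.01].

### API

Orientations are given as a rotation vector (axis times angle).
In Python, from rig import state, capture, close_job, recognise, masks_of, landmark_of gives the robot as it stands.
- The arm moves only by the tool jog_arm, never from a script. Its arguments are lists of equal length, an entry for each row: "dp": the shift along the tool's x, y, z in m, a list of three; "rotation": the turn, a rotation vector about the tool's x, y, z in degrees, a list of three; "fingers": the closure, from -1 (fully open) to 1 (shut), so that 0 is half open. A call has 1 to 12 rows; each row is the pose to reach, as a shift and turn from the pose commanded when the call began, along the tool's axes at that moment; what a row does not reach only later rows make up. A row lasts 1/12 s, in which the tool goes at most 41.7 mm and 7.16 degrees, less where a joint would pass 70% of its speed; a pose out of reach is approached as far as the arm can. A call with a gripper value outside its range is refused whole. The fingers move at their own pace and stop on an object; "newtons" is the grip in N (left out, the last holds). Time passes only in rows, so rows that repeat a pose let the fingers close. It gives the time, the measured TCP pose, the force, the opening and the grip force at its end, in the units of the state.
- state(): the state, without advancing time (a new reading comes with each control period).
- capture(name): name is "side" or "top" or "wrist"; returns a dict with "img" (400x640x3 uint8, red, green, blue), "z_map" (400x640 float32, mm along the optical axis (not along the pixel's ray), 0 where there is no reading), "fovy" (degrees; the focal length in pixels is half the picture's height over the tangent of half this angle, whatever the lens; pixels are square), "cx", "cy" (the principal point, pixels), "T" (4x4, takes a point from camera to world coordinates). Camera axes: x right, y up, looking along -z (the intrinsics and any distortion apply to the point x, -y, -z); pixel columns grow to the right and rows downward; lengths in mm; the calibration is good to about 2 mm. A picture is of the moment at which its call begins.
- close_job(): hands the job in; it is judged then, once.
Trained networks look in a picture, given as the dict that the camera call returned (one of the last four; its "shot" number tells which), for a name from the list of things; names that differ only in an ending like _2 or _b are one class to them, and where a whole thing is asked for, a point or a joint stands for the part that bears it (a point fixed in the world has none). Each returns a list of dicts, best first, with "conf" (0 to 1); they miss things now and then, are a little off and sometimes report something else, mostly with a low value. They report only what shows in the picture. A call takes as long as a camera call.
- recognise(picture, label): "point" ([column, row] as shares, 0 to 1, of the picture: columns of its width, rows of its height, amid what is visible of it).
- masks_of(picture, label): "region" (400x640 bool, what is visible of it) and "point" ([column, row] as shares, 0 to 1, of the picture: columns of its width, rows of its height, amid what is visible of it).
- landmark_of(picture, label): "point" ([column, row] as shares, 0 to 1, of the picture: columns of its width, rows of its height: a listed point, or the origin of a listed thing).
The state is a dict: "clock": time; "qpos": joint angles; "joint_velocities": joint speeds; "joint_efforts": joint torques, N m; "eef_pos": TCP position; "eef_rot": TCP orientation; "force": force on the tool from outside, world axes, zero at the start; "torque": the same for the moment, N m; "finger_gap": finger opening in mm; "gripper_force": force on a finger pad.
Only numpy, scipy, OpenCV 4.12 (cv2) and the standard library are available. Lean on these libraries where they do the work, as an engineer would, in place of code of your own. Each camera call takes 0.05 s, during which the arm holds its last target. There are 200 camera calls.

## Working session

There is one attempt and no reset: what is moved stays moved. The work goes in short steps, Python scripts to look and compute and a tool call to move; the robot and the scene stay as the last step left them, time stands still between calls to the robot, and variables do not carry over. Pictures are saved under pics/ and viewed, at most 14 in all, crops included, and the job is handed in when it is done.

Besides the shell and the picture viewer there is one more tool, called after "Request:" as name(argument=value, ...) on one line, values as JSON. jog_arm: Moves the arm, as the interface text tells. Its arguments: {"type":"object","properties":{"dp":{"type":"array"},"rotation":{"type":"array"},"fingers":{"type":"array"},"newtons":{"type":"number"}},"required":["dp","rotation","fingers"]}

```bash
mkdir -p pics; ls; python3 - <<'E'
from rig import *
import cv2,numpy as np
print(state())
for n in ("side","top"):
    c=capture(n); cv2.imwrite(f"pics/{n}0.png",c["img"][:,:,::-1]); print(n,c["fovy"],c["cx"],c["cy"],c["T"].round(3).tolist(),[k for k in c])
E
```

```text
pics
{'clock': 0.0, 'qpos': array([-1.38750002,  0.42673349,  0.07382236,  1.60660531, -0.03410363,
        1.11079078, -0.06710189]), 'joint_velocities': array([ 0.00070838, -0.00145637,  0.00020431,  0.0002922 , -0.00248042,
       -0.00101766, -0.00010688]), 'joint_efforts': array([ 1.84637698e-03, -9.35821867e+01,  3.66764478e+00, -4.54199195e+01,
       -4.87161381e-02,  2.00299686e-02,  1.47859773e-04]), 'eef_pos': array([220.38190936, 637.54688285, 204.77451438]), 'eef_rot': array([-5.20338264e-01, -3.09806630e+00,  1.99727926e-03]), 'force': array([-0.09533815, -0.85970402,  0.18049287]), 'torque': array([-0.01613682, -0.03312197,  0.01366814]), 'gripper_force': 0.0, 'finger_gap': 93.88508808645882}
side 50.431873666133804 321.97145718359553 201.28585691285906 [[0.999, 0.04, -0.026, 487.798], [-0.043, 0.518, -0.854, -904.95], [-0.021, 0.855, 0.519, 597.368], [0.0, 0.0, 0.0, 1.0]] ['img', 'z_map', 'fovy', 'cx', 'cy', 'T', 'shot']
top 57.63583204015301 316.6334333206996 197.2022617196541 [[0.018, 0.994, -0.105, 380.329], [-1.0, 0.018, 0.0, 16.984], [0.002, 0.105, 0.994, 1171.616], [0.0, 0.0, 0.0, 1.0]] ['img', 'z_map', 'fovy', 'cx', 'cy', 'T', 'shot']
```

View pics/top0.png

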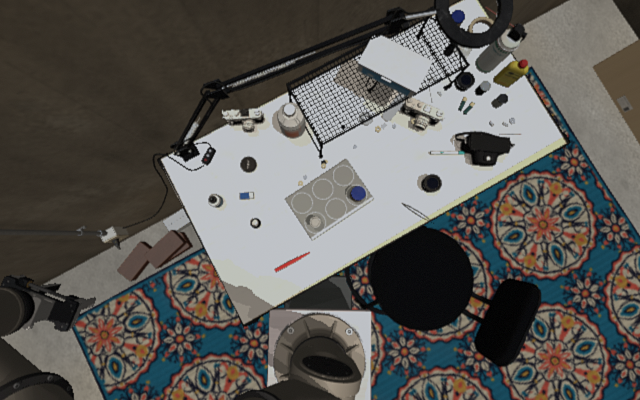

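View pics/side0.png

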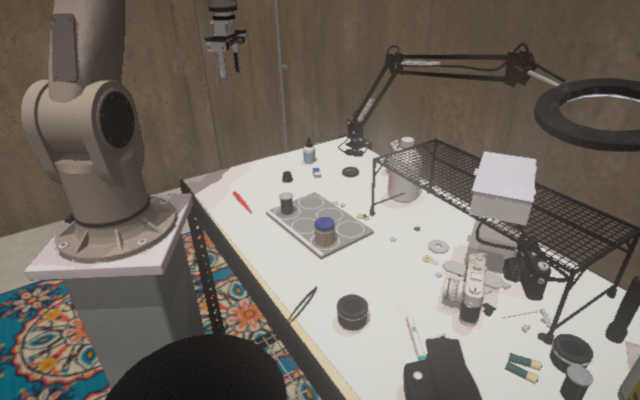

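```bash
cat > h.py <<'E'
from rig import *
import cv2,numpy as np
from scipy.spatial.transform import Rotation as R
def cloud(c):
    f=200/np.tan(np.radians(c["fovy"]/2)); v,u=np.mgrid[:400,:640]; z=c["z_map"]
    p=np.stack([(u-c["cx"])/f*z,-(v-c["cy"])/f*z,-z],-1)
    return p@c["T"][:3,:3].T+c["T"][:3,3]
def project(c,P):
    f=200/np.tan(np.radians(c["fovy"]/2)); q=(np.atleast_2d(P)-c["T"][:3,3])@c["T"][:3,:3]
    return np.stack([c["cx"]+f*q[:,0]/-q[:,2],c["cy"]+f*q[:,1]/q[:,2]],1)
def obj(c,P,label,k=3):
    out=[]
    for m in masks_of(c,label)[:k]:
        g=m["region"]&(c["z_map"]>0); p=P[g]
        if len(p)<5: continue
        zt=np.percentile(p[:,2],95); t=p[p[:,2]>zt-5]
        (x,y),r=cv2.minEnclosingCircle(t[:,:2].astype(np.float32))
        out.append((round(m["conf"],2),len(p),"ztop",round(zt),"c",round(x),round(y),"d",round(2*r),"med",t[:,:2].mean(0).round().tolist()))
    return out
E
python3 - <<'E'
from h import *
for n in ("top","side"):
    c=capture(n);P=cloud(c)
    for l in ("jar","film_can","lens","cap","loupe","dropper"): print(n,l,*obj(c,P,l),sep="\n   ")
    for m in masks_of(c,"mat")[:1]:
        p=P[m["region"]&(c["z_map"]>0)]; p=p[abs(p[:,2]-10)<6]
        print(m["conf"],len(p),np.median(p[:,2]),cv2.minAreaRect(p[:,:2].astype(np.float32)))
    if n=="top":
        q=P[(c["z_map"]>0)&(P[...,0]>350)&(P[...,0]<1100)&(abs(P[...,1])<600)&(P[...,2]>90)&(P[...,2]<450)]
        # tall things: coarse height map 50mm
        H=np.zeros((16,24),int)
        for x,y,z in q: i,j=int((x-350)//50),int((600-y)//50); H[i,j]=max(H[i,j],z)
        print(H)
E
```

```text
top
   jar
   (0.65, 209, 'ztop', 66, 'c', 513, -110, 'd', 45, 'med', [513.0, -110.0])
top
   film_can
   (0.45, 87, 'ztop', 63, 'c', 422, 21, 'd', 32, 'med', [423.0, 21.0])
top
   lens
   (0.8, 313, 'ztop', 42, 'c', 552, -347, 'd', 57, 'med', [552.0, -346.0])
   (0.3, 3415, 'ztop', 14, 'c', 500, -22, 'd', 280, 'med', [497.0, -18.0])
   (0.25, 93, 'ztop', 25, 'c', 417, 212, 'd', 25, 'med', [418.0, 211.0])
top
   cap
   (0.62, 246, 'ztop', 13, 'c', 606, 241, 'd', 52, 'med', [607.0, 241.0])
top
   loupe
top
   dropper
   (0.7, 143, 'ztop', 74, 'c', 485, 336, 'd', 9, 'med', [485.0, 336.0])
0.7 3280 10.005307832766562 ((498.6392822265625, -23.326126098632812), (159.87628173828125, 240.49794006347656), 34.87890625)
[[  0   0   0   0   0   0   0   0   0   0   0   0   0   0   0   0   0   0
    0   0   0   0   0   0]
 [  0   0   0   0   0   0   0   0   0   0   0   0   0   0   0   0   0   0
    0   0   0   0   0   0]
 [  0   0   0   0   0   0   0   0   0   0   0   0   0   0   0   0   0   0
    0   0   0   0   0   0]
 [  0   0   0   0   0   0   0   0   0   0   0   0   0   0   0   0   0   0
   
[... 1420 characters left out ...]
72, 244, 'ztop', 59, 'c', 423, 16, 'd', 36, 'med', [423.0, 15.0])
   (0.2, 968, 'ztop', 40, 'c', 553, -350, 'd', 57, 'med', [553.0, -351.0])
side
   lens
   (0.66, 973, 'ztop', 40, 'c', 554, -349, 'd', 59, 'med', [553.0, -350.0])
side
   cap
   (0.68, 142, 'ztop', 11, 'c', 609, 239, 'd', 56, 'med', [607.0, 236.0])
   (0.52, 934, 'ztop', 40, 'c', 553, -350, 'd', 57, 'med', [553.0, -351.0])
side
   loupe
   (0.2, 3025, 'ztop', 11, 'c', 500, -28, 'd', 281, 'med', [503.0, -34.0])
side
   dropper
   (0.6, 213, 'ztop', 63, 'c', 486, 330, 'd', 16, 'med', [486.0, 329.0])
0.63 2875 8.945764781756111 ((498.6537780761719, -26.247024536132812), (160.0371551513672, 243.42645263671875), 35.02536392211914)
```

```bash
cat >> h.py <<'E'
MC=np.array([498.6,-24.5]);A=np.radians(34.9)
MX=np.array([np.cos(A),np.sin(A)]);MY=np.array([-MX[1],MX[0]])
def ring(a,b): return MC+a*MX+b*MY
def go(x,y,z,yaw):
    """print dp (m), rot (deg) in tool axes to reach TCP xyz (mm), tool y at yaw deg (mod 180), pointing down"""
    s=state(); R0=R.from_rotvec(s["eef_rot"])
    best=None
    for k in (0,180):
        a=np.radians(yaw+k); ty=np.array([np.cos(a),np.sin(a),0]); tz=np.array([0,0,-1.]); tx=np.cross(ty,tz)
        d=(R0.inv()*R.from_matrix(np.stack([tx,ty,tz],1))).as_rotvec(degrees=True)
        if best is None or np.linalg.norm(d)<np.linalg.norm(best): best=d
    dp=R0.inv().apply(np.array([x,y,z])-s["eef_pos"])/1000
    print("dp",dp.round(4).tolist(),"rot",best.round(1).tolist(),"rows",np.ceil(max(np.linalg.norm(dp)/.0417,np.linalg.norm(best)/7.16)))
def st():
    s=state();print("t",s["clock"],"q",s["qpos"].round(2).tolist(),"p",s["eef_pos"].round(1).tolist(),"R",R.from_rotvec(s["eef_rot"]).as_matrix().round(2).tolist(),"gap",s["finger_gap"],s["gripper_force"],s["force"].round(1))
E
python3 - <<'E'
from h import *
c=capture("top");P=cloud(c)
ok=(c["z_map"]>0)
d=(P[...,:2]-MC); mx=d@MX; my=d@MY
g=ok&(P[...,2]>70)&(mx>0)&(mx<250)&(abs(my)<450)
for b in range(-440,400,40):
    k=g&(abs(my-b)<20)
    if k.any():
        i=np.argmin(np.where(k,mx,1e9)); print(b,"min mx",round(mx.flat[i]),"z",round(P[...,2].flat[i]),"maxz(mx<150)",P[...,2][k&(mx<150)].max(initial=0).round())
for n in ("jar","dropper","loupe"): print(n,[(l["conf"],l["point"]) for l in recognise(c,n)[:2]])
st(); go(475,325,180,34.9)
E
```

```text
-440 min mx 10 z 73 maxz(mx<150) 392.0
-400 min mx 11 z 75 maxz(mx<150) 394.0
-360 min mx 77 z 73 maxz(mx<150) 217.0
-320 min mx 105 z 214 maxz(mx<150) 216.0
-280 min mx 109 z 159 maxz(mx<150) 165.0
-240 min mx 113 z 157 maxz(mx<150) 163.0
-200 min mx 115 z 159 maxz(mx<150) 164.0
-160 min mx 119 z 160 maxz(mx<150) 164.0
-120 min mx 123 z 157 maxz(mx<150) 163.0
-80 min mx 126 z 158 maxz(mx<150) 163.0
-40 min mx 130 z 76 maxz(mx<150) 163.0
0 min mx 227 z 90 maxz(mx<150) 0.0
280 min mx 193 z 70 maxz(mx<150) 0.0
320 min mx 191 z 74 maxz(mx<150) 0.0
jar [(0.62, [0.558, 0.4867])]
dropper [(0.5, [0.3342, 0.502])]
loupe [(0.57, [0.3966, 0.5555])]
t 1.1 q [-1.39, 0.43, 0.07, 1.61, -0.03, 1.11, -0.07] p [220.5, 637.9, 205.5] R [[-0.95, 0.33, -0.0], [0.33, 0.95, 0.0], [0.0, -0.0, -1.0]] gap 93.91428756591145 0.0 [-0.4  0.4  0.1]
dp [-0.3428, -0.2126, 0.0255] rot [-0.0, -0.0, 36.0] rows 10.0
```

Request:
jog_arm(dp=[[-0.343,-0.213,0.025],[-0.343,-0.213,0.025],[-0.343,-0.213,0.025],[-0.343,-0.213,0.025],[-0.343,-0.213,0.025],[-0.343,-0.213,0.025],[-0.343,-0.213,0.025],[-0.343,-0.213,0.025],[-0.343,-0.213,0.025],[-0.343,-0.213,0.025],[-0.343,-0.213,0.025],[-0.343,-0.213,0.025]], rotation=[[0,0,36],[0,0,36],[0,0,36],[0,0,36],[0,0,36],[0,0,36],[0,0,36],[0,0,36],[0,0,36],[0,0,36],[0,0,36],[0,0,36]], fingers=[-1,-1,-1,-1,-1,-1,-1,-1,-1,-1,-1,-1])

```text
clock: 2.1
eef_pos: [476.2, 322.9, 180.6]
eef_rot: [1.457, 2.783, -0.0]
force: [-0.4, 0.5, -0.0]
finger_gap: 94.2
gripper_force: 0.0
```

```bash
python3 - <<'E'
from h import *
st(); c=capture("wrist");P=cloud(c); cv2.imwrite("pics/w1.png",c["img"][:,:,::-1])
print(c["T"].round(2).tolist())
for l in ("dropper","loupe","cap"): print(l,*obj(c,P,l),sep="\n ")
E
```

```text
t 2.1 q [-0.98, 0.3, 0.33, 1.88, -0.12, 0.99, 0.01] p [476.2, 322.9, 180.6] R [[-0.57, 0.82, 0.0], [0.82, 0.57, -0.0], [-0.0, 0.0, -1.0]] gap 94.21075958886522 0.0 [-0.4  0.5 -0. ]
[[0.82, -0.55, -0.14, 435.02], [0.57, 0.79, 0.21, 382.67], [0.0, -0.25, 0.97, 360.17], [0.0, 0.0, 0.0, 1.0]]
dropper
 (0.69, 1218, 'ztop', 78, 'c', 487, 337, 'd', 10, 'med', [486.0, 338.0])
loupe
 (0.56, 206, 'ztop', 25, 'c', 414, 215, 'd', 19, 'med', [411.0, 218.0])
cap
 (0.85, 1025, 'ztop', 12, 'c', 609, 242, 'd', 52, 'med', [605.0, 247.0])
```

View pics/w1.png

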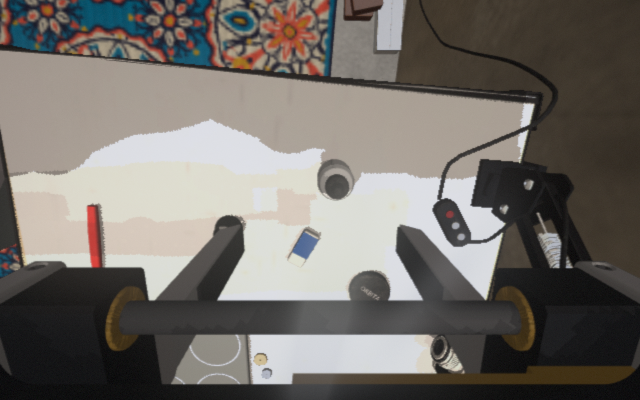

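Request:
jog_arm(dp=[[0.005,0.0155,0.03],[0.005,0.0155,0.07],[0.005,0.0155,0.11],[0.005,0.0155,0.14],[0.005,0.0155,0.16],[0.005,0.0155,0.169],[0.005,0.0155,0.169],[0.005,0.0155,0.169],[0.005,0.0155,0.169],[0.005,0.0155,0.169],[0.005,0.0155,0.169],[0.005,0.0155,0.169]], rotation=[[0,0,0],[0,0,0],[0,0,0],[0,0,0],[0,0,0],[0,0,0],[0,0,0],[0,0,0],[0,0,0],[0,0,0],[0,0,0],[0,0,0]], fingers=[-1,-1,-1,-1,-1,-1,-0.2,0.0,0.1,0.2,0.3,0.4], newtons=12)

```text
clock: 3.3
eef_pos: [485.3, 337.9, 12.4]
eef_rot: [1.452, 2.785, 0.002]
force: [-0.1, -0.3, 0.2]
finger_gap: 57.4
gripper_force: 0.0
```

```bash
python3 - <<'E'
from h import *
st()
p=ring(-38,0); print(p); go(p[0],p[1],120,34.9)
E
```

```text
t 3.3 q [-0.92, 0.54, 0.26, 1.95, -0.22, 0.67, 0.09] p [485.3, 337.9, 12.4] R [[-0.57, 0.82, 0.0], [0.82, 0.57, 0.0], [0.0, 0.0, -1.0]] gap 57.41787025250314 0.0 [-0.1 -0.3  0.2]
[467.43422872 -46.24154319]
dp [-0.3047, -0.2345, -0.108] rot [0.1, -0.0, 0.0] rows 10.0
```

Request:
jog_arm(dp=[[0,0,0],[0,0,0],[0,0,0],[0,0,0],[0,0,0],[0,0,0],[0,0,-0.01],[0,0,-0.03],[0,0,-0.06],[0,0,-0.09],[0,0,-0.108],[0,0,-0.108]], rotation=[[0,0,0],[0,0,0],[0,0,0],[0,0,0],[0,0,0],[0,0,0],[0,0,0],[0,0,0],[0,0,0],[0,0,0],[0,0,0],[0,0,0]], fingers=[1,1,1,1,1,1,1,1,1,1,1,1], newtons=12)

```text
clock: 4.3
eef_pos: [486.6, 338.6, 124.0]
eef_rot: [1.452, 2.784, 0.008]
force: [0.4, 0.1, -0.3]
finger_gap: 38.3
gripper_force: 12.0
```

```bash
python3 - <<'E'
from h import *
st()
c=capture("side");P=cloud(c); print(obj(c,P,"dropper"))
p=ring(-38,0); print(p); go(p[0],p[1],120,34.9)
E
```

```text
t 4.3 q [-0.97, 0.39, 0.32, 1.89, -0.16, 0.88, 0.04] p [486.6, 338.6, 124.0] R [[-0.57, 0.82, 0.0], [0.82, 0.57, 0.0], [0.0, 0.01, -1.0]] gap 38.25717116912742 11.993522862321697 [ 0.4  0.1 -0.3]
[(0.67, 225, 'ztop', 178, 'c', 487, 334, 'd', 22, 'med', [486.0, 332.0])]
[467.43422872 -46.24154319]
dp [-0.3047, -0.2343, -0.0001] rot [0.1, -0.0, 0.0] rows 10.0
```

Request:
jog_arm(dp=[[-0.016,-0.012,0],[-0.04,-0.031,0],[-0.07,-0.054,0],[-0.102,-0.078,0],[-0.135,-0.104,0],[-0.168,-0.129,0],[-0.2,-0.154,0],[-0.232,-0.179,0],[-0.262,-0.202,0],[-0.286,-0.22,0],[-0.3,-0.231,0],[-0.305,-0.234,0]], rotation=[[0,0,0],[0,0,0],[0,0,0],[0,0,0],[0,0,0],[0,0,0],[0,0,0],[0,0,0],[0,0,0],[0,0,0],[0,0,0],[0,0,0]], fingers=[1,1,1,1,1,1,1,1,1,1,1,1])

```text
clock: 5.4
eef_pos: [466.4, -49.7, 118.8]
eef_rot: [-1.457, -2.782, 0.003]
force: [-0.3, 0.9, -0.3]
finger_gap: 38.4
gripper_force: 12.0
```

```bash
python3 - <<'E'
from h import *
st()
c=capture("top");P=cloud(c); print(obj(c,P,"dropper"))
c=capture("side");P=cloud(c); print(obj(c,P,"dropper"))
p=ring(-38,0); print(p); go(p[0],p[1],23,34.9)
E
```

```text
t 5.4 q [-0.47, 0.21, 0.49, 2.16, -0.14, 0.8, 0.72] p [466.4, -49.7, 118.8] R [[-0.57, 0.82, -0.0], [0.82, 0.57, -0.0], [0.0, -0.0, -1.0]] gap 38.43227362460509 11.993335146980826 [-0.3  0.9 -0.3]
[]
[(0.65, 370, 'ztop', 173, 'c', 467, -53, 'd', 20, 'med', [467.0, -55.0])]
[467.43422872 -46.24154319]
dp [-0.0006, -0.0005, 0.096] rot [-0.0, -0.0, 0.1] rows 3.0
```

Request:
jog_arm(dp=[[0,0,0.025],[0,0,0.055],[0,0,0.08],[0,0,0.09],[0,0,0.0945],[0,0,0.0965],[0,0,0.097],[0,0,0.097],[0,0,0.097],[0,0,0.097],[0,0,0.097],[0,0,0.097]], rotation=[[0,0,0],[0,0,0],[0,0,0],[0,0,0],[0,0,0],[0,0,0],[0,0,0],[0,0,0],[0,0,0],[0,0,0],[0,0,0],[0,0,0]], fingers=[1,1,1,1,1,1,1,1,0,0,-0.3,-0.3])

```text
clock: 6.6
eef_pos: [467.9, -46.5, 22.8]
eef_rot: [1.452, 2.785, 0.001]
force: [-0.2, 0.7, 0.3]
finger_gap: 57.2
gripper_force: 0.0
```

```bash
python3 - <<'E'
from h import *
st()
go(467.43,-46.24,150,34.9)
E
```

```text
t 6.6 q [-0.38, 0.39, 0.41, 2.22, -0.28, 0.58, 0.85] p [467.9, -46.5, 22.8] R [[-0.57, 0.82, 0.0], [0.82, 0.57, 0.0], [-0.0, 0.0, -1.0]] gap 57.17574443133037 0.0 [-0.2  0.7  0.3]
dp [0.0005, -0.0002, -0.1272] rot [0.0, 0.0, 0.0] rows 4.0
```

Request:
jog_arm(dp=[[0,0,-0.03],[0,0,-0.07],[0,0,-0.11],[0.02,0.01,-0.127],[0.06,0.026,-0.127],[0.09,0.04,-0.127],[0.12,0.053,-0.127],[0.15,0.066,-0.127],[0.18,0.08,-0.127],[0.21,0.093,-0.127],[0.235,0.104,-0.127],[0.241,0.106,-0.127]], rotation=[[0,0,0],[0,0,0],[0,0,7],[0,0,14],[0,0,21],[0,0,28],[0,0,35],[0,0,42],[0,0,49],[0,0,56],[0,0,63],[0,0,70]], fingers=[-0.3,-0.3,-0.3,-0.5,-0.5,-0.5,-0.5,-0.5,-0.5,-0.5,-0.5,-0.5])

```text
clock: 7.6
eef_pos: [415.5, 216.3, 149.7]
eef_rot: [-2.658, -1.673, -0.001]
force: [0.0, 0.5, -0.3]
finger_gap: 70.5
gripper_force: 0.0
```

```bash
python3 - <<'E'
from h import *
st()
c=capture("wrist");P=cloud(c); cv2.imwrite("pics/w2.png",c["img"][:,:,::-1])
print("loupe",obj(c,P,"loupe"),obj(c,P,"film_can"))
c=capture("top");P=cloud(c)
for l in ("loupe","dropper","jar","film_can"):print(l,obj(c,P,l))
E
```

```text
t 7.6 q [-1.03, 0.16, 0.46, 2.14, -0.09, 0.87, -0.96] p [415.5, 216.3, 149.7] R [[0.43, 0.9, 0.0], [0.9, -0.43, 0.0], [0.0, -0.0, -1.0]] gap 70.50671144765386 0.0 [ 0.   0.5 -0.3]
loupe [(0.55, 368, 'ztop', 26, 'c', 419, 212, 'd', 25, 'med', [421.0, 212.0])] [(0.75, 1118, 'ztop', 61, 'c', 425, 22, 'd', 35, 'med', [425.0, 23.0])]
loupe [(0.57, 17, 'ztop', 25, 'c', 415, 201, 'd', 10, 'med', [415.0, 201.0])]
dropper []
jar [(0.6, 179, 'ztop', 66, 'c', 512, -111, 'd', 45, 'med', [512.0, -110.0])]
film_can [(0.54, 72, 'ztop', 62, 'c', 422, 22, 'd', 29, 'med', [422.0, 21.0])]
```

View pics/w2.png

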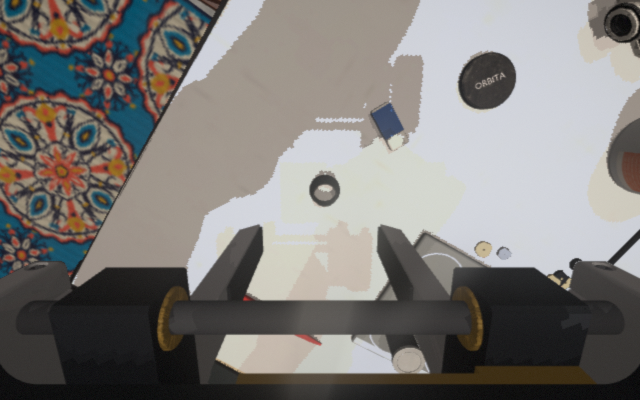

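```bash
python3 - <<'E'
from h import *
st(); go(418,212,3,124.9)
E
```

```text
t 8.0 q [-1.03, 0.16, 0.47, 2.14, -0.09, 0.87, -0.95] p [417.0, 210.6, 149.5] R [[0.43, 0.9, -0.0], [0.9, -0.43, -0.0], [-0.0, -0.0, -1.0]] gap 70.7673437345836 0.0 [-0.4 -0.7  0.1]
dp [0.0017, 0.0003, 0.1465] rot [0.0, 0.0, 29.5] rows 5.0
```

Request:
jog_arm(dp=[[0.0015,0.0003,0.02],[0.0015,0.0003,0.05],[0.0015,0.0003,0.08],[0.0015,0.0003,0.11],[0.0015,0.0003,0.13],[0.0015,0.0003,0.14],[0.0015,0.0003,0.1465],[0.0015,0.0003,0.1465],[0.0015,0.0003,0.1465],[0.0015,0.0003,0.1465],[0.0015,0.0003,0.1465],[0.0015,0.0003,0.1465]], rotation=[[0,0,7],[0,0,14],[0,0,21],[0,0,28],[0,0,29.5],[0,0,29.5],[0,0,29.5],[0,0,29.5],[0,0,29.5],[0,0,29.5],[0,0,29.5],[0,0,29.5]], fingers=[-0.4,-0.3,-0.3,-0.2,-0.1,-0.1,-0.1,0,1,1,1,1], newtons=12)

```text
clock: 9.0
eef_pos: [418.2, 213.4, 3.9]
eef_rot: [-2.996, -0.943, -0.003]
force: [1.8, -0.5, 6.1]
finger_gap: 30.9
gripper_force: 12.1
```

Request:
jog_arm(dp=[[0,0,0],[0,0,0],[0,0,0],[0,0,0],[0,0,0],[0,0,-0.01],[0,0,-0.03],[0,0,-0.06],[0,0,-0.09],[0,0,-0.115],[0,0,-0.12],[0,0,-0.12]], rotation=[[0,0,0],[0,0,0],[0,0,0],[0,0,0],[0,0,0],[0,0,0],[0,0,0],[0,0,0],[0,0,0],[0,0,0],[0,0,0],[0,0,0]], fingers=[1,1,1,1,1,1,1,1,1,1,1,1])

```text
clock: 10.0
eef_pos: [418.3, 213.9, 125.0]
eef_rot: [-2.994, -0.942, -0.005]
force: [0.1, 0.6, -0.7]
finger_gap: 30.7
gripper_force: 12.0
```

```bash
python3 - <<'E'
from h import *
st()
c=capture("side");P=cloud(c); print(obj(c,P,"loupe"),obj(c,P,"dropper")); cv2.imwrite("pics/s2.png",c["img"][80:280,200:440,::-1].repeat(3,0).repeat(3,1))
p=ring(38,80); print(p); st();go(p[0],p[1],120,124.9)
E
```

```text
t 10.0 q [-1.12, 0.21, 0.58, 2.16, -0.16, 0.81, -1.4] p [418.3, 213.9, 125.0] R [[0.82, 0.57, 0.0], [0.57, -0.82, 0.0], [0.0, -0.0, -1.0]] gap 30.74954869310621 11.953829634840076 [ 0.1  0.6 -0.7]
[] [(0.93, 431, 'ztop', 78, 'c', 468, -50, 'd', 22, 'med', [468.0, -52.0])]
[483.99410141  62.85369326]
t 10.15 q [-1.12, 0.21, 0.58, 2.16, -0.16, 0.81, -1.4] p [416.9, 212.8, 122.3] R [[0.82, 0.57, -0.0], [0.57, -0.82, -0.0], [-0.0, -0.0, -1.0]] gap 30.57260570590071 11.953562412891188 [ 0.7  0.7 -0.1]
dp [-0.0309, 0.1613, 0.0023] rot [-0.0, 0.1, 0.0] rows 4.0
```

View pics/s2.png

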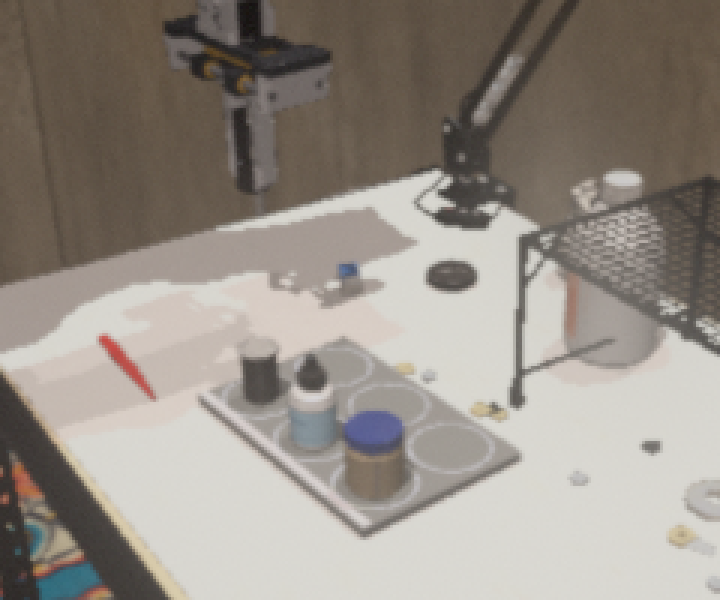

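Request:
jog_arm(dp=[[-0.005,0.025,0],[-0.012,0.06,0.002],[-0.02,0.1,0.002],[-0.026,0.135,0.002],[-0.03,0.155,0.002],[-0.031,0.161,0.02],[-0.031,0.161,0.05],[-0.031,0.161,0.08],[-0.031,0.161,0.097],[-0.031,0.161,0.105],[-0.031,0.161,0.1085],[-0.031,0.161,0.109]], rotation=[[0,0,0],[0,0,0],[0,0,0],[0,0,0],[0,0,0],[0,0,0],[0,0,0],[0,0,0],[0,0,0],[0,0,0],[0,0,0],[0,0,0]], fingers=[1,1,1,1,1,1,1,1,1,1,1,1])

```text
clock: 11.15
eef_pos: [483.4, 62.7, 13.1]
eef_rot: [2.997, 0.941, -0.004]
force: [-1.0, 0.6, -0.6]
finger_gap: 31.3
gripper_force: 12.0
```

```bash
python3 - <<'E'
from h import *
p=ring(38,80);st(); go(p[0],p[1],13,124.9)
E
```

```text
t 11.15 q [-0.69, 0.46, 0.52, 2.19, -0.41, 0.59, -0.83] p [483.4, 62.7, 13.1] R [[0.82, 0.57, -0.0], [0.57, -0.82, -0.0], [-0.0, -0.0, -1.0]] gap 31.265267591316608 11.99801209438192 [-1.   0.6 -0.6]
dp [0.0006, 0.0002, 0.0001] rot [-0.0, 0.1, -0.0] rows 1.0
```

Request:
jog_arm(dp=[[0,0,0.0005],[0,0,0.0005],[0,0,0.0005],[0,0,-0.005],[0,0,-0.035],[0,0,-0.075],[0,0,-0.115],[-0.016,0.034,-0.125],[-0.033,0.07,-0.125],[-0.05,0.105,-0.125],[-0.067,0.14,-0.125],[-0.083,0.175,-0.125]], rotation=[[0,0,0],[0,0,0],[0,0,0],[0,0,0],[0,0,0],[0,0,0],[0,0,0],[0,0,0],[0,0,0],[0,0,0],[0,0,0],[0,0,0]], fingers=[0.2,-0.2,-0.3,-0.4,-0.5,-0.6,-0.8,-1,-1,-1,-1,-1])

```text
clock: 12.15
eef_pos: [516.4, -129.4, 140.0]
eef_rot: [-2.997, -0.943, -0.002]
force: [1.7, 1.7, -0.2]
finger_gap: 94.2
gripper_force: 0.0
```

```bash
python3 - <<'E'
from h import *
st()
c=capture("side");P=cloud(c)
for l in ("loupe","dropper","film_can","jar","lens"):print(l,obj(c,P,l,2))
cv2.imwrite("pics/s3.png",c["img"][150:270,240:400,::-1].repeat(4,0).repeat(4,1))
go(553,-348,150,124.9)
E
```

```text
t 12.15 q [-0.47, 0.33, 0.73, 2.02, -0.28, 0.89, -0.55] p [516.4, -129.4, 140.0] R [[0.82, 0.57, 0.0], [0.57, -0.82, 0.0], [0.0, 0.0, -1.0]] gap 94.16813170054009 0.0 [ 1.7  1.7 -0.2]
loupe []
dropper [(0.81, 404, 'ztop', 77, 'c', 468, -51, 'd', 22, 'med', [468.0, -53.0])]
film_can [(0.65, 255, 'ztop', 59, 'c', 423, 20, 'd', 39, 'med', [422.0, 17.0])]
jar []
lens [(0.58, 931, 'ztop', 40, 'c', 553, -350, 'd', 57, 'med', [553.0, -351.0])]
dp [-0.0965, 0.2023, -0.0109] rot [-0.0, -0.0, 0.0] rows 6.0
```

View pics/s3.png

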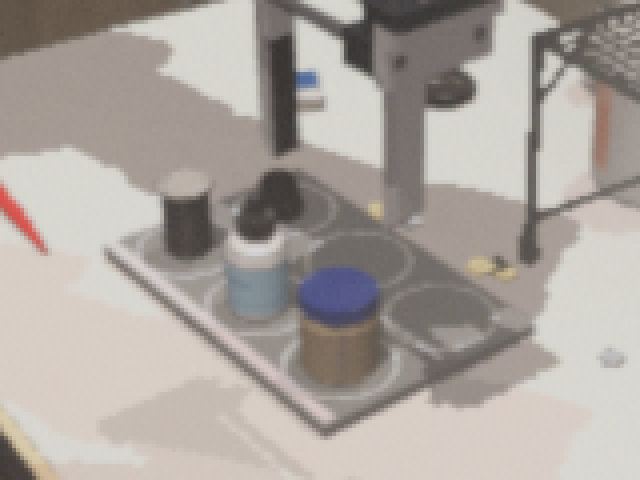

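Request:
jog_arm(dp=[[-0.017,0.035,0],[-0.034,0.071,0],[-0.05,0.107,0],[-0.067,0.142,0],[-0.084,0.177,0],[-0.0965,0.2023,0.005],[-0.0965,0.2023,0.03],[-0.0965,0.2023,0.065],[-0.0965,0.2023,0.1],[-0.0965,0.2023,0.12],[-0.0965,0.2023,0.131],[-0.0965,0.2023,0.134]], rotation=[[0,0,0],[0,0,0],[0,0,0],[0,0,0],[0,0,0],[0,0,0],[0,0,0],[0,0,0],[0,0,0],[0,0,0],[0,0,0],[0,0,0]], fingers=[-1,-1,-1,-1,-1,-1,-1,-1,-1,-1,-1,-0.8])

```text
clock: 13.45
eef_pos: [552.8, -347.1, 3.4]
eef_rot: [-2.994, -0.944, 0.003]
force: [-0.4, -0.7, 0.5]
finger_gap: 90.1
gripper_force: 0.0
```

Request:
jog_arm(dp=[[0,0,0],[0,0,0],[0,0,0],[0,0,0],[0,0,0],[0,0,0],[0,0,0],[0,0,-0.01],[0,0,-0.03],[0,0,-0.06],[0,0,-0.09],[0,0,-0.12]], rotation=[[0,0,0],[0,0,0],[0,0,0],[0,0,0],[0,0,0],[0,0,0],[0,0,0],[0,0,0],[0,0,0],[0,0,0],[0,0,0],[0,0,0]], fingers=[1,1,1,1,1,1,1,1,1,1,1,1], newtons=25)

```text
clock: 14.45
eef_pos: [552.4, -349.0, 126.9]
eef_rot: [-2.997, -0.941, 0.001]
force: [1.0, -0.0, -1.7]
finger_gap: 55.1
gripper_force: 25.0
```

```bash
python3 - <<'E'
from h import *
st()
c=capture("side");P=cloud(c)
for l in ("lens",):print(l,obj(c,P,l,2))
p=ring(38,-80);print(p);st();go(p[0],p[1],130,124.9)
E
```

```text
t 14.45 q [-0.02, 0.55, 0.68, 1.76, -0.41, 0.98, -0.14] p [552.4, -349.0, 126.9] R [[0.82, 0.57, -0.0], [0.57, -0.82, -0.0], [-0.0, -0.0, -1.0]] gap 55.12401581752492 24.999809564324096 [ 1.  -0.  -1.7]
lens [(0.81, 802, 'ztop', 160, 'c', 552, -350, 'd', 58, 'med', [547.0, -351.0])]
[575.53744116 -68.37060688]
t 14.55 q [-0.03, 0.55, 0.69, 1.75, -0.41, 0.98, -0.14] p [554.6, -350.6, 130.3] R [[0.82, 0.57, 0.01], [0.57, -0.82, -0.0], [0.0, 0.01, -1.0]] gap 55.30816732699168 24.99972351186443 [ 0.8 -0.5 -1.4]
dp [0.1785, -0.2196, -0.0003] rot [0.3, -0.2, -0.0] rows 7.0
```

Request:
jog_arm(dp=[[0.008,-0.01,0],[0.025,-0.031,0],[0.048,-0.059,0],[0.073,-0.09,0],[0.098,-0.121,0],[0.123,-0.152,0],[0.147,-0.182,0],[0.166,-0.205,0],[0.1765,-0.217,0.005],[0.178,-0.2195,0.025],[0.178,-0.2195,0.05],[0.178,-0.2195,0.075]], rotation=[[0,0,0],[0,0,0],[0,0,0],[0,0,0],[0,0,0],[0,0,0],[0,0,0],[0,0,0],[0,0,0],[0,0,0],[0,0,0],[0,0,0]], fingers=[1,1,1,1,1,1,1,1,1,1,1,1])

```text
clock: 15.55
eef_pos: [572.9, -66.2, 48.7]
eef_rot: [-2.996, -0.944, 0.0]
force: [-0.5, -0.3, -1.9]
finger_gap: 55.3
gripper_force: 25.0
```

```bash
python3 - <<'E'
from h import *
p=ring(38,-80)
for i in range(3):
    c=capture("side"); go(p[0],p[1],14,124.9)
P=cloud(c); print(obj(c,P,"lens"),p)
E
```

```text
dp [0.0032, 0.0049, 0.0303] rot [-0.2, 0.3, 0.1] rows 1.0
dp [0.0035, 0.0043, 0.0325] rot [-0.2, 0.3, 0.0] rows 1.0
dp [0.0028, 0.0032, 0.0345] rot [-0.1, 0.2, -0.0] rows 1.0
[(0.57, 404, 'ztop', 80, 'c', 568, -68, 'd', 59, 'med', [564.0, -68.0])] [575.53744116 -68.37060688]
```

Request:
jog_arm(dp=[[0.002,0.002,0.01],[0.003,0.003,0.02],[0.003,0.004,0.028],[0.003,0.004,0.032],[0.003,0.004,0.034],[0.003,0.004,0.0347],[0.003,0.004,0.0347],[0.003,0.004,0.0347]], rotation=[[0,0,0],[0,0,0],[0,0,0],[0,0,0],[0,0,0],[0,0,0],[0,0,0],[0,0,0]], fingers=[1,1,1,1,1,1,1,1])

```text
clock: 16.42
eef_pos: [577.8, -68.7, 15.8]
eef_rot: [-2.997, -0.941, 0.0]
force: [-5.1, 0.4, 10.0]
finger_gap: 55.7
gripper_force: 25.0
```

```bash
python3 - <<'E'
from h import *
st()
c=capture("side");P=cloud(c);print(obj(c,P,"lens"));st()
E
```

```text
t 16.4167 q [-0.44, 0.59, 0.58, 1.99, -0.49, 0.71, -0.51] p [577.8, -68.7, 15.8] R [[0.82, 0.57, -0.0], [0.57, -0.82, 0.0], [-0.0, -0.0, -1.0]] gap 55.730343437160606 25.001530669396743 [-5.1  0.4 10. ]
[(0.81, 354, 'ztop', 49, 'c', 576, -70, 'd', 58, 'med', [571.0, -72.0]), (0.17, 378, 'ztop', 77, 'c', 467, -51, 'd', 22, 'med', [468.0, -53.0])]
t 16.5167 q [-0.44, 0.59, 0.58, 1.99, -0.49, 0.71, -0.51] p [577.8, -68.7, 15.8] R [[0.82, 0.57, -0.0], [0.57, -0.82, 0.0], [-0.0, -0.0, -1.0]] gap 55.29149668730735 25.00162549840752 [-6.   1.4 10.2]
```

Request:
jog_arm(dp=[[0,0,0],[0,0,0],[0,0,0],[0,0,0],[0,0,-0.01],[0,0,-0.04],[0,0,-0.08],[0,0,-0.12],[0,-0.025,-0.15],[0,-0.06,-0.165],[0,-0.1,-0.165],[0.01,-0.14,-0.165]], rotation=[[0,0,0],[0,0,0],[0,0,0],[0,0,0],[0,0,0],[0,0,0],[0,0,0],[0,0,0],[0,0,0],[0,0,0],[0,0,0],[0,0,0]], fingers=[-0.2,-0.5,-0.7,-0.7,-0.7,-0.8,-1,-1,-1,-1,-1,-1], newtons=10)

```text
clock: 17.52
eef_pos: [504.9, 51.5, 181.8]
eef_rot: [-2.998, -0.938, -0.003]
force: [1.6, 0.1, -0.4]
finger_gap: 94.2
gripper_force: 0.0
```

```bash
python3 - <<'E'
from h import *
c=capture("side");P=cloud(c)
for l in ("lens","loupe","cap"):print(l,obj(c,P,l,2))
c=capture("top");P=cloud(c)
for l in ("lens","dropper","jar","cap"):print(l,obj(c,P,l,2))
c=capture("wrist");P=cloud(c);cv2.imwrite("pics/w3.png",c["img"][:,:,::-1])
for l in ("lens","loupe","dropper","cap"):print(l,obj(c,P,l,2))
print(ring(38,-80));st();go(608,240.5,130,124.9)
E
```

```text
lens [(0.84, 464, 'ztop', 49, 'c', 576, -71, 'd', 58, 'med', [577.0, -73.0])]
loupe []
cap [(0.53, 117, 'ztop', 11, 'c', 608, 236, 'd', 50, 'med', [607.0, 234.0]), (0.24, 2123, 'ztop', 11, 'c', 499, -30, 'd', 279, 'med', [497.0, -45.0])]
lens [(0.74, 244, 'ztop', 52, 'c', 562, -58, 'd', 90, 'med', [574.0, -69.0])]
dropper [(0.44, 133, 'ztop', 85, 'c', 467, -47, 'd', 11, 'med', [466.0, -46.0])]
jar [(0.77, 199, 'ztop', 66, 'c', 513, -111, 'd', 45, 'med', [513.0, -111.0])]
cap [(0.62, 185, 'ztop', 15, 'c', 606, 241, 'd', 50, 'med', [607.0, 241.0])]
lens [(0.97, 2749, 'ztop', 51, 'c', 579, -68, 'd', 58, 'med', [580.0, -67.0])]
loupe [(0.75, 445, 'ztop', 36, 'c', 483, 62, 'd', 25, 'med', [485.0, 63.0]), (0.68, 1489, 'ztop', 86, 'c', 470, -47, 'd', 11, 'med', [471.0, -46.0])]
dropper [(0.6, 1473, 'ztop', 86, 'c', 471, -46, 'd', 11, 'med', [471.0, -45.0])]
cap [(0.83, 872, 'ztop', 12, 'c', 603, 237, 'd', 48, 'med', [597.0, 232.0])]
[575.53744116 -68.37060688]
t 18.2167 q [-0.88, 0.22, 0.76, 2.03, -0.19, 0.96, -0.99] p [506.2, 51.4, 180.2] R [[0.82, 0.57, -0.0], [0.57, -0.82, -0.0], [-0.0, 0.0, -1.0]] gap 94.05822425612044 0.0 [-0.3  0.4  0.6]
dp [0.1916, -0.097, 0.0501] rot [0.0, 0.0, -0.0] rows 6.0
```

View pics/w3.png

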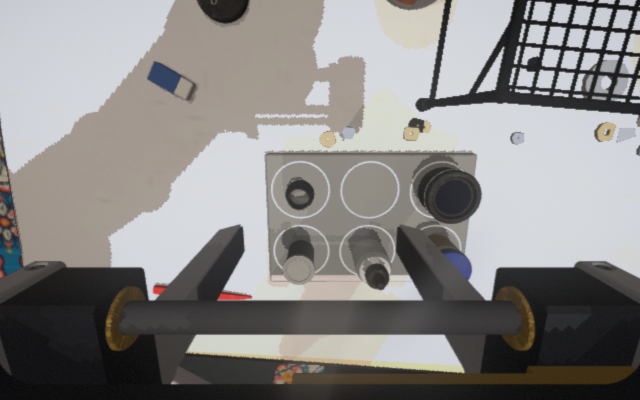

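Request:
jog_arm(dp=[[0.015,-0.03,0],[0.04,-0.06,0],[0.075,-0.08,0.0],[0.113,-0.095,0],[0.152,-0.097,0],[0.185,-0.097,0.005],[0.1905,-0.0965,0.03],[0.1905,-0.0965,0.07],[0.1905,-0.0965,0.11],[0.1905,-0.0965,0.13],[0.1905,-0.0965,0.135],[0.1905,-0.0965,0.135]], rotation=[[0,0,0],[0,0,0],[0,0,0],[0,0,0],[0,0,0],[0,0,0],[0,0,0],[0,0,0],[0,0,0],[0,0,0],[0,0,0],[0,0,0]], fingers=[-1,-1,-1,-1,-1,-1,-1,-1,-1,-1,-1,-1])

```text
clock: 19.22
eef_pos: [606.6, 239.4, 44.0]
eef_rot: [2.996, 0.941, -0.004]
force: [-0.2, -0.2, -0.3]
finger_gap: 94.3
gripper_force: 0.0
```

```bash
python3 - <<'E'
from h import *
st()
c=capture("wrist");P=cloud(c);print(obj(c,P,"cap",2))
c=capture("side");P=cloud(c);print(obj(c,P,"cap",2))
for i in range(2): capture("side"); go(607,240,3,124.9)
E
```

```text
t 19.2167 q [-0.88, 0.63, 0.56, 1.8, -0.44, 0.83, -1.06] p [606.6, 239.4, 44.0] R [[0.82, 0.57, -0.0], [0.57, -0.82, -0.0], [-0.0, 0.0, -1.0]] gap 94.26829051416526 0.0 [-0.2 -0.2 -0.3]
[(0.87, 3941, 'ztop', 12, 'c', 610, 241, 'd', 52, 'med', [610.0, 242.0])]
[(0.68, 146, 'ztop', 11, 'c', 610, 237, 'd', 56, 'med', [608.0, 235.0])]
dp [-0.0014, -0.0002, 0.0441] rot [0.0, -0.2, 0.0] rows 2.0
dp [-0.0012, -0.0001, 0.0439] rot [0.0, -0.1, 0.0] rows 2.0
```

Request:
jog_arm(dp=[[0,0,0.015],[0,0,0.03],[0,0,0.04],[0,0,0.0432],[0,0,0.0435],[0,0,0.0435],[0,0,0.0435],[0,0,0.0435],[0,0,0.0435],[0,0,0.0435],[0,0,0.0435],[0,0,0.0435]], rotation=[[0,0,0],[0,0,0],[0,0,0],[0,0,0],[0,0,0],[0,0,0],[0,0,0],[0,0,0],[0,0,0],[0,0,0],[0,0,0],[0,0,0]], fingers=[-0.9,-0.8,-0.7,-0.6,-0.5,-0.4,1,1,1,1,1,1], newtons=8)

```text
clock: 20.52
eef_pos: [607.2, 240.1, 1.8]
eef_rot: [2.997, 0.942, 0.0]
force: [-0.1, 0.4, 0.6]
finger_gap: 50.0
gripper_force: 8.0
```

Request:
jog_arm(dp=[[0,0,0],[0,0,0],[0,0,-0.003],[0,0,-0.01],[0,0,-0.025],[0,0,-0.05],[0,0,-0.08],[0,0,-0.11],[0,0,-0.14],[0,0,-0.15],[0,0,-0.15]], rotation=[[0,0,0],[0,0,0],[0,0,0],[0,0,0],[0,0,0],[0,0,0],[0,0,0],[0,0,0],[0,0,0],[0,0,0],[0,0,0]], fingers=[1,1,1,1,1,1,1,1,1,1,1])

```text
clock: 21.43
eef_pos: [608.8, 240.5, 156.0]
eef_rot: [-2.996, -0.941, -0.008]
force: [0.6, 1.1, -0.6]
finger_gap: 50.8
gripper_force: 8.0
```

```bash
python3 - <<'E'
from h import *
st()
c=capture("wrist");P=cloud(c);print(obj(c,P,"cap",2));cv2.imwrite("pics/w4.png",c["img"][:,:,::-1])
c=capture("side");P=cloud(c);print(obj(c,P,"cap",2),obj(c,P,"lens",2))
for i in range(2): capture("side"); go(577,-69,153,124.9)
E
```

```text
t 21.4333 q [-0.94, 0.5, 0.64, 1.73, -0.35, 1.01, -1.13] p [608.8, 240.5, 156.0] R [[0.82, 0.57, 0.0], [0.57, -0.82, 0.0], [0.01, 0.0, -1.0]] gap 50.79001903691508 7.9722207903546405 [ 0.6  1.1 -0.6]
[(0.98, 5900, 'ztop', 166, 'c', 611, 242, 'd', 53, 'med', [612.0, 243.0])]
[] [(0.77, 563, 'ztop', 49, 'c', 577, -71, 'd', 58, 'med', [578.0, -71.0])]
dp [-0.201, 0.2363, -0.0019] rot [0.0, 0.1, -0.0] rows 8.0
dp [-0.201, 0.2362, -0.0019] rot [0.0, 0.1, -0.0] rows 8.0
```

View pics/w4.png

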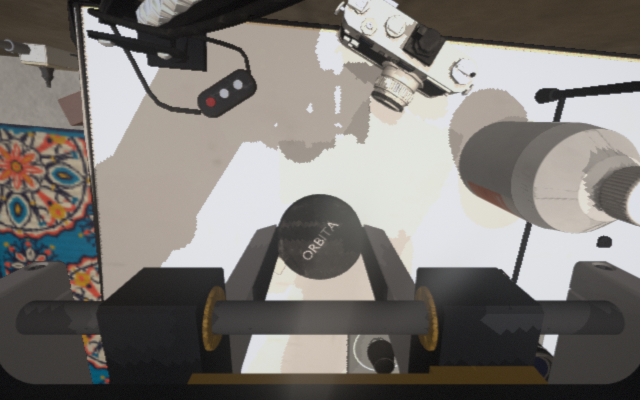

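Request:
jog_arm(dp=[[-0.015,0.003,0],[-0.04,0.008,0],[-0.075,0.016,0],[-0.11,0.03,0],[-0.14,0.053,0],[-0.165,0.083,0],[-0.185,0.117,0],[-0.195,0.153,0],[-0.2,0.188,0],[-0.201,0.216,0],[-0.201,0.232,0],[-0.201,0.236,0]], rotation=[[0,0,0],[0,0,0],[0,0,0],[0,0,0],[0,0,0],[0,0,0],[0,0,0],[0,0,0],[0,0,0],[0,0,0],[0,0,0],[0,0,0]], fingers=[1,1,1,1,1,1,1,1,1,1,1,1])

```text
clock: 22.78
eef_pos: [578.1, -71.8, 151.4]
eef_rot: [2.997, 0.936, -0.001]
force: [-0.1, 1.7, -0.2]
finger_gap: 50.2
gripper_force: 8.0
```

Request:
jog_arm(dp=[[0,0,0.02],[0,0,0.045],[0,0,0.065],[0,0,0.075],[0,0,0.08],[0,0,0.08],[0,0,0.08]], rotation=[[0,0,0],[0,0,0],[0,0,0],[0,0,0],[0,0,0],[0,0,0],[0,0,0]], fingers=[1,1,1,1,1,1,1])

```text
clock: 23.37
eef_pos: [577.6, -68.4, 72.4]
eef_rot: [2.997, 0.942, 0.0]
force: [0.9, 0.0, 0.0]
finger_gap: 49.9
gripper_force: 8.0
```

```bash
python3 - <<'E'
from h import *
st()
c=capture("side");P=cloud(c);print(obj(c,P,"cap",2),obj(c,P,"lens",2)); cv2.imwrite("pics/s5.png",c["img"][150:270,260:420,::-1].repeat(4,0).repeat(4,1))
c=capture("wrist");P=cloud(c);print(obj(c,P,"cap",2),obj(c,P,"lens",2))
go(576.5,-69,53,124.9)
capture("top");go(576.5,-69,53,124.9)
E
```

```text
t 23.3667 q [-0.5, 0.51, 0.65, 1.96, -0.42, 0.81, -0.56] p [577.6, -68.4, 72.4] R [[0.82, 0.57, 0.0], [0.57, -0.82, -0.0], [0.0, 0.0, -1.0]] gap 49.941138080836794 7.972197028501569 [0.9 0.  0. ]
[(0.19, 363, 'ztop', 77, 'c', 468, -53, 'd', 21, 'med', [468.0, -53.0])] [(0.74, 473, 'ztop', 49, 'c', 577, -72, 'd', 56, 'med', [576.0, -77.0])]
[(0.67, 5958, 'ztop', 83, 'c', 580, -67, 'd', 53, 'med', [582.0, -66.0])] [(0.84, 1175, 'ztop', 51, 'c', 585, -65, 'd', 55, 'med', [596.0, -56.0])]
dp [-0.0013, -0.0002, 0.0194] rot [0.0, -0.0, 0.0] rows 1.0
dp [-0.0013, -0.0002, 0.0192] rot [0.0, -0.0, 0.0] rows 1.0
```

View pics/s5.png

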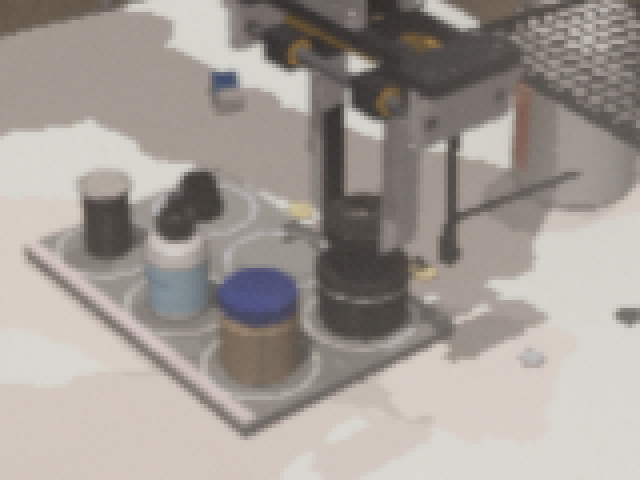

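Request:
jog_arm(dp=[[-0.001,0,0.008],[-0.001,0,0.014],[-0.001,0,0.017],[-0.001,0,0.019],[-0.001,0,0.0195],[-0.001,0,0.0195],[-0.001,0,0.0195]], rotation=[[0,0,0],[0,0,0],[0,0,0],[0,0,0],[0,0,0],[0,0,0],[0,0,0]], fingers=[1,1,1,1,1,1,1])

```text
clock: 24.3
eef_pos: [576.6, -69.2, 52.3]
eef_rot: [2.997, 0.942, -0.0]
force: [-0.2, -0.6, 0.2]
finger_gap: 50.4
gripper_force: 8.0
```

Request:
jog_arm(dp=[[0,0,0],[0,0,0],[0,0,0],[0,0,0],[0,0,-0.01],[0,0,-0.04],[0,0,-0.08],[0,0,-0.12],[0,-0.03,-0.14],[0,-0.07,-0.14],[0,-0.11,-0.14],[0,-0.14,-0.14]], rotation=[[0,0,0],[0,0,0],[0,0,0],[0,0,0],[0,0,0],[0,0,0],[0,0,0],[0,0,0],[0,0,0],[0,0,0],[0,0,0],[0,0,0]], fingers=[0.0,-0.2,-0.4,-0.6,-0.8,-1,-1,-1,-1,-1,-1,-1])

```text
clock: 25.3
eef_pos: [494.9, 47.6, 193.0]
eef_rot: [-2.996, -0.942, -0.001]
force: [0.1, 0.0, 0.5]
finger_gap: 93.8
gripper_force: 0.0
```

```bash
python3 - <<'E'
from h import *
for n in ("wrist","top","side"):
    c=capture(n);P=cloud(c)
    for l in ("cap","lens","loupe","dropper","film_can","jar"):print(n,l,obj(c,P,l,2))
    if n=="wrist":cv2.imwrite("pics/w6.png",c["img"][:,:,::-1])
st();print(ring(38,-80),ring(38,80),ring(-38,0))
E
```

```text
wrist cap [(0.91, 2086, 'ztop', 62, 'c', 579, -67, 'd', 53, 'med', [579.0, -66.0])]
wrist lens [(0.85, 578, 'ztop', 50, 'c', 579, -63, 'd', 55, 'med', [577.0, -47.0]), (0.31, 455, 'ztop', 36, 'c', 483, 62, 'd', 25, 'med', [484.0, 63.0])]
wrist loupe [(0.57, 355, 'ztop', 36, 'c', 483, 62, 'd', 25, 'med', [483.0, 62.0])]
wrist dropper [(0.7, 1346, 'ztop', 86, 'c', 470, -47, 'd', 11, 'med', [471.0, -46.0])]
wrist film_can [(0.56, 974, 'ztop', 61, 'c', 424, 21, 'd', 35, 'med', [425.0, 22.0])]
wrist jar [(0.59, 1200, 'ztop', 64, 'c', 516, -110, 'd', 46, 'med', [524.0, -111.0])]
top cap [(0.74, 127, 'ztop', 63, 'c', 575, -67, 'd', 48, 'med', [578.0, -73.0])]
top lens []
top loupe [(0.31, 195, 'ztop', 66, 'c', 512, -110, 'd', 44, 'med', [513.0, -111.0])]
top dropper [(0.4, 81, 'ztop', 88, 'c', 465, -47, 'd', 9, 'med', [466.0, -47.0])]
top film_can []
top jar [(0.61, 185, 'ztop', 66, 'c', 513, -110, 'd', 45, 'med', [512.0, -111.0])]
side cap [(0.68, 273, 'ztop', 61, 'c', 576, -71, 'd', 55, 'med', [577.0, -72.0])]
side lens [(0.83, 315, 'ztop', 49, 'c', 576, -77, 'd', 55, 'med', [576.0, -91.0]), (0.42, 276, 'ztop', 61, 'c', 576, -71, 'd', 55, 'med', [577.0, -72.0])]
side loupe []
side dropper [(0.73, 420, 'ztop', 78, 'c', 467, -51, 'd', 24, 'med', [468.0, -52.0])]
side film_can [(0.68, 263, 'ztop', 59, 'c', 422, 18, 'd', 37, 'med', [423.0, 16.0]), (0.42, 272, 'ztop', 48, 'c', 578, -84, 'd', 49, 'med', [578.0, -93.0])]
side jar [(0.68, 530, 'ztop', 63, 'c', 515, -114, 'd', 46, 'med', [514.0, -115.0])]
t 26.35 q [-0.9, 0.18, 0.77, 2.04, -0.15, 0.98, -1.01] p [496.5, 45.8, 192.3] R [[0.82, 0.57, -0.0], [0.57, -0.82, -0.0], [-0.0, 0.0, -1.0]] gap 93.9522310191143 0.0 [-0.2  0.6 -0.2]
[575.53744116 -68.37060688] [483.99410141  62.85369326] [467.43422872 -46.24154319]
```

View pics/w6.png

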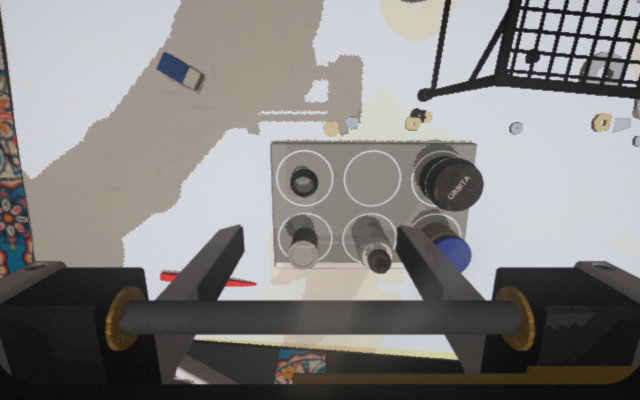

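The wrist view shows the cap flat on the lens at (455,185), the loupe in its ring at (304,181) and the dropper in the middle front ring. The jar and canister measure where they started, and the gripper is clear of everything.

```bash
python3 -c "
from rig import *
print(close_job())"
```

```text
the job is handed in; nothing more can be done
None
```

The job is handed in: at the last look the lens with its cap, the loupe and the dropper stood in their rings within a few millimetres, the jar and canister hadn't moved, and the clock was at about 26 s; no verdict came back.

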